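Stir the spacer hopper empty

TASK

Slide the hopper's gate fully open to its end stop, then take the rod from its leaning rest, lower it until its tip lightly touches the hopper's floor, and stir round with it until all six beads have dropped through the outlet into the bin below. Then put the rod back in its rest as it was. Never touch the beads with the fingers, never press the rod on the hopper with more than 40 N, and leave the tape, jar, marker and wrench on the bench where they are.

Things in the scene. Friction and masses are not known exactly. Their poses are not given: they have to be found in the camera images.
- hopper: Fixed hopper on a four-legged stand. Origin on the bench under the centre of its 180 x 180 mm floor plate (8 mm thick, top 85 mm up). On it a round grey wall: inner radius 75 mm, 4 mm thick, rim 135 mm up. Under it a fixed blue catch bin, x -17 to 133 mm, y -70 to 70 mm, walls 36 mm high. The outlet is a round hole in the floor towards hopper +x
- hopper_floor (a point): centre of the hopper's floor, on its upper face (85 mm above the bench)
- outlet (a point): centre of the round outlet, 52 mm in diameter, 46 mm from the hopper's centre along hopper +x, level with the upper face of the hopper's floor
- gate (a joint): slide of the steel gate plate right under the hopper's floor, in m: 0 = shut, 0.060 = its open end stop; grows along the hopper's +y, stiff (about 4 N), stays where it is left
- gate_grip (a point): point 105 mm up on the middle axis of the gate's upright black grip, which stands outside the hopper's +y edge (hopper x 46 mm, y 125 mm when shut). The grip is 22 mm along hopper x, 30 mm along hopper y, 76 to 123 mm above the bench; the gate plate under it is 64 mm wide
- rest: Fixed rod rest: wooden base 170 x 100 x 12 mm with an inclined steel V trough (90 degree V, open upwards) that holds the shaft leaning 30 degrees from vertical, handle up and towards the rest's -x, tip on a foot plate. The trough reaches from 15 to 82 mm along the rod, flanks 10 mm either side of its axis. Origin under the base's centre, z up
- rest_foot (a point): where the tip of the seated rod stands: x 50 mm, y 0, z 35 mm in the rest's frame
- rest_head (a point): where the handle's far end is when the rod is seated: x -28 mm, y 0, z 169 mm in the rest's frame
- rod: Stirring rod, 155 mm long, 120 g: steel shaft 14 mm in diameter and 95 mm long, then a square wooden handle 24 x 24 mm and 60 mm long. Origin at the centre of the shaft's tip, +z along the rod to the handle, x and y square to the handle's flats; centre of mass about 72 mm from the tip. It starts in its rest, handle up
- rod_head (a point): centre of the handle's far end, 155 mm from the rod's tip
- bead0: one of six equal white plastic balls (chunky beads), 26 mm in diameter, 12 g, polished and slippery; origin at its centre; starts lying on the hopper's floor
- bead1: one of six equal white plastic balls (chunky beads), 26 mm in diameter, 12 g, polished and slippery; origin at its centre; starts lying on the hopper's floor
- bead2: one of six equal white plastic balls (chunky beads), 26 mm in diameter, 12 g, polished and slippery; origin at its centre; starts lying on the hopper's floor
- bead3: one of six equal white plastic balls (chunky beads), 26 mm in diameter, 12 g, polished and slippery; origin at its centre; starts lying on the hopper's floor
- bead4: one of six equal white plastic balls (chunky beads), 26 mm in diameter, 12 g, polished and slippery; origin at its centre; starts lying on the hopper's floor
- bead5: one of six equal white plastic balls (chunky beads), 26 mm in diameter, 12 g, polished and slippery; origin at its centre; starts lying on the hopper's floor
- tape: bystander: roll of tape, ring 104 mm across, 48 mm high, origin under its centre
- jar: bystander: closed jar 64 mm across, 85 mm high, origin under its centre
- marker: bystander: marker pen, 14 mm thick, about 130 mm long, lying, origin under its middle
- wrench: bystander: wrench 170 mm long, lying along its x, origin under its middle

How it is judged (in metres and radians):
On the way, in this order (a step that is already met when the one before it is completed fails the run):
1. the gate is fully open, within 3 mm of its end stop (joint above 0.057) (value of joint gate above 0.057 m), for 0.2 s.
2. the rod's tip rests lightly on the hopper's floor inside the wall for 0.2 s: within 5 mm of the floor, with 0.5 to 25 N between rod and hopper (horizontal distance between rod and hopper_floor below 0.072 m and z of rod in the frame of hopper_floor below 0.005 m and contact force between rod and hopper between 0.5 and 25 N), for 0.2 s.
3. all six beads have dropped through the outlet into the bin, while the rod is still off its rest (z of each of bead0, bead1, bead2, bead3, bead4, bead5 in the frame of hopper below 0.055 m and x of bead0 in the frame of hopper between -0.017 and 0.133 m and y of bead0 in the frame of hopper between -0.07 and 0.07 m and x of bead1 in the frame of hopper between -0.017 and 0.133 m and y of bead1 in the frame of hopper between -0.07 and 0.07 m and x of bead2 in the frame of hopper between -0.017 and 0.133 m and y of bead2 in the frame of hopper between -0.07 and 0.07 m and x of bead3 in the frame of hopper between -0.017 and 0.133 m and y of bead3 in the frame of hopper between -0.07 and 0.07 m and x of bead4 in the frame of hopper between -0.017 and 0.133 m and y of bead4 in the frame of hopper between -0.07 and 0.07 m and x of bead5 in the frame of hopper between -0.017 and 0.133 m and y of bead5 in the frame of hopper between -0.07 and 0.07 m and distance between rod and rest_foot above 0.06 m), for 0.2 s.
At the end, for the whole second after the job is handed in: All six beads lie still in the bin under the hopper (centres lower than 55 mm above the bench, within the bin's outline), the gate is within 3 mm of its open end stop, and the rod lies released and still in its rest: its tip within 12 mm of rest_foot and its handle's end within 20 mm of rest_head (z of each of bead0, bead1, bead2, bead3, bead4, bead5 in the frame of hopper below 0.055 m and x of bead0 in the frame of hopper between -0.017 and 0.133 m and y of bead0 in the frame of hopper between -0.07 and 0.07 m and x of bead1 in the frame of hopper between -0.017 and 0.133 m and y of bead1 in the frame of hopper between -0.07 and 0.07 m and x of bead2 in the frame of hopper between -0.017 and 0.133 m and y of bead2 in the frame of hopper between -0.07 and 0.07 m and x of bead3 in the frame of hopper between -0.017 and 0.133 m and y of bead3 in the frame of hopper between -0.07 and 0.07 m and x of bead4 in the frame of hopper between -0.017 and 0.133 m and y of bead4 in the frame of hopper between -0.07 and 0.07 m and x of bead5 in the frame of hopper between -0.017 and 0.133 m and y of bead5 in the frame of hopper between -0.07 and 0.07 m and value of joint gate above 0.057 m and distance between rod and rest_foot below 0.012 m and distance between rod_head and rest_head below 0.02 m and linear speed of rod below 0.02 m/s and linear speed of each of bead0, bead1, bead2, bead3, bead4, bead5 below 0.05 m/s); the robot touches nothing.
It fails at once if the fingers touch a bead (over 0.3 N) (contact force between the fingers and bead0 above 0.3 N or contact force between the fingers and bead1 above 0.3 N or contact force between the fingers and bead2 above 0.3 N or contact force between the fingers and bead3 above 0.3 N or contact force between the fingers and bead4 above 0.3 N or contact force between the fingers and bead5 above 0.3 N).
It fails at once if the rod presses on the hopper with more than 40 N (contact force between rod and hopper above 40 N).
It fails at once if a bystander (tape, jar, marker, wrench) is moved by more than 30 mm (distance of any of tape, jar, marker, wrench from where it was at the start of the episode above 0.03 m).
It also fails if it takes over 72 s, if anything falls off the work surface, if the arm or the gripper's body presses on something with over 40 N, if the wrist force passes 120 N, or if a joint passes its speed limit or range.

ROBOT

A 6-joint arm with a two-finger parallel gripper is mounted at the origin on the work surface. World frame = base frame: x ahead of the robot, y to its left, z up, the work surface at z = 0. Lengths are in mm, angles in rad, forces in N, time in s.
With the tool pointing down it reaches from about 375 to 825 mm from the base axis. Payload 5.5 kg.
Tool frame: the origin (TCP) lies at the very end of the fingers, on their centre line; the grasp point (between the pads) lies 19 mm behind it; z points along the fingers, y is the line along which they close (so a half turn about z gives the same grasp; the last joint's range is limited). The gripper opens to 85 mm and grips with 20 to 120 N. Pads are 22 mm wide; open, the fingers measure 114 mm over their backs; the gripper's body (76 mm by 85 mm) begins 54 mm behind the grasp point. The pads swing forward as they close: fully open they stand 13 mm farther back than shut.
Start: joints at [1.335, 0.314, -0.047, 1.21, 0, 1.571], TCP at [140.169, 583.393, 231.299] pointing down, gripper open.
Joint ranges: [-2.67, 2.67], [-0.69, 1.73], [-1.03, 1.25], [-2.08, 2.16], [-1.42, 1.45], [-3.14, 3.14]. Speed limits (rad/s): [2.39, 2.39, 3.01, 3.14, 3.14, 3.14].

INTERFACE

Orientations are given as a unit quaternion [w, x, y, z].
In Python, from cell import monitor, cams, robot gives the robot as it stands. The module is installed in compiled form; this text tells all that it offers.
- The arm moves only by the shell command python3 -m inch 'ROWS'. ROWS is JSON, one flat list of numbers, 7 for each row, row after row: the shift along the tool's x, y, z in cm, then the turn, a rotation vector about the tool's x, y, z in degrees, then the opening, from 0 (shut) to 1 (fully open). A call has 1 to 10 rows; each row shifts and turns the commanded pose from where the row before left it, along the tool's axes as they then stand; what a row does not reach is not made up. A row lasts 1/10 s, in which the tool goes at most 50 mm and 8.59 degrees, less where a joint would pass 70% of its speed; a pose out of reach is approached as far as the arm can. A call is refused whole if a number of a shift passes 5 or a number of a turn 8.59, either way. A call with a gripper value outside its range is refused whole. The fingers move at their own pace and stop on an object; the grip force is fixed at half the most. Time passes only in rows, so rows that do not move let the fingers close. It gives the time, the measured TCP pose, the force, the opening and the grip force at its end, in the units of the state.
- monitor.sense(): the state, without advancing time (a new reading comes with each control period).
- cams.grab_frame(name): name is "scene" or "top"; returns a dict with "frame" (420x560x3 uint8, red, green, blue), "intrinsics" (3x3 intrinsics, pixels), "R" (3x3) and "t" (3): a world point X has camera coordinates R X + t. Camera axes: x right, y down, z forward; pixel columns grow to the right and rows downward; lengths in mm; the calibration is good to about 2 mm. A picture is of the moment at which its call begins. There is no depth.
- robot.hand_in(): hands the job in; it is judged then, once.
The state is a dict: "time_s": time; "q": joint angles; "joint_vel": joint speeds; "effort": joint torques, N m; "tool_pos": TCP position; "tcp_rot": TCP orientation; "ft_force": force on the tool from outside, world axes, zero at the start; "moment": the same for the moment, N m; "finger_gap": finger opening in mm; "grip_force": force on a finger pad.
Only numpy, scipy, OpenCV 4.12 (cv2) and the standard library are available. Lean on these libraries where they do the work, as an engineer would, in place of code of your own. Each camera call takes 0.05 s, during which the arm holds its last target. There are 200 camera calls.

## Working session

There is one attempt and no reset: what is moved stays moved. The work goes in short steps, Python scripts to look and compute and a shell command to move; the robot and the scene stay as the last step left them, time stands still between calls to the robot, and variables do not carry over. Pictures are saved under pics/ and viewed, at most 10 in all, crops included, and the job is handed in when it is done.

```bash
mkdir -p pics
python3 - <<'E'
from cell import monitor, cams, robot
import cv2,pickle
for n in ("scene","top"):
    d=cams.grab_frame(n); pickle.dump(d,open(n+".pkl","wb"))
    cv2.imwrite(f"pics/{n}0.png",d["frame"][:,:,::-1]); print(n,d["intrinsics"],d["R"],d["t"])
print(monitor.sense())
E
```

```text
scene [[465.02899122   0.         276.58993236]
 [  0.         465.02899122 203.95017739]
 [  0.           0.           1.        ]] [[-0.01700877  0.99974469  0.01487438]
 [ 0.62856706  0.02226073 -0.77743675]
 [-0.77756938 -0.0038737  -0.62878522]] [  68.92393433 -248.2020587  1727.65230013]
top [[544.76695459   0.         274.68645133]
 [  0.         544.76695459 212.50397023]
 [  0.           0.           1.        ]] [[ 0.01968665 -0.99954091  0.02303039]
 [-0.98278926 -0.02357826 -0.18321939]
 [ 0.18367829 -0.01902704 -0.98280225]] [ -71.40075473  540.06466716 1135.45823197]
{'time_s': 0.1, 'q': array([ 1.33499795e+00,  3.14171283e-01, -4.79769376e-02,  1.21018156e+00,
        1.81176333e-05,  1.57076601e+00]), 'joint_vel': array([ 2.47261670e-04, -5.62169096e-04,  2.57997515e-03, -9.31523727e-05,
        1.83427342e-03, -1.90558276e-03]), 'effort': array([-2.81038992e-04, -5.40765417e+01,  3.40541053e+01,  1.11762856e-02,
       -7.91948446e-05,  2.75580433e-06]), 'tool_pos': array([140.04615689, 582.90041053, 230.51213376]), 'tcp_rot': array([-9.91945558e-05,  1.17611163e-01,  9.93059427e-01, -7.60336329e-04]), 'ft_force': array([ 0.06786829,  0.07148973, -0.62166285]), 'moment': array([ 0.02792638, -0.00031077,  0.03149832]), 'grip_force': 0.0, 'finger_gap': 85.79544745786708}
```

View pics/scene0.png

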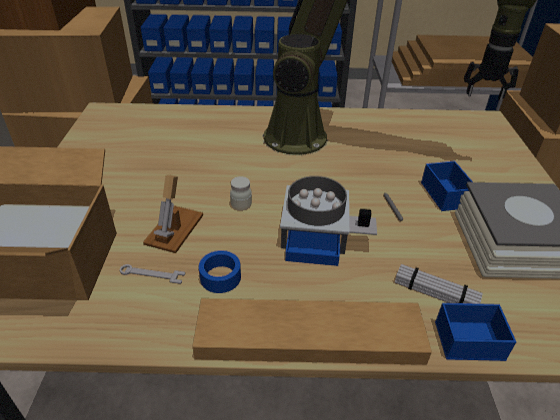

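View pics/top0.png

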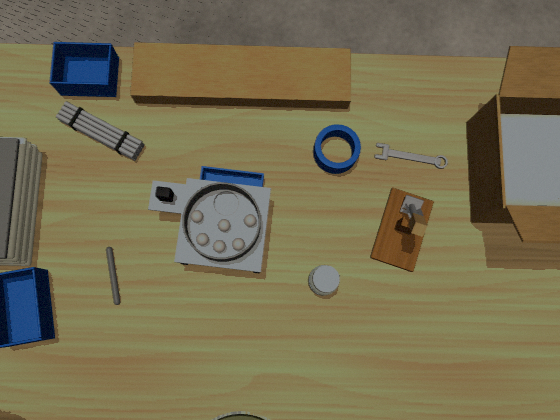

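Scene: the hopper is at (317,205), with its gate grip at (364,217) and the rod rest at (172,225). In the top view the hopper ring is at (222,223), the grip at (164,194), the outlet at (228,203), and the rest at (402,229) with the handle towards (405,225). I'll enlarge the top view to pick out corners.

Run:
```python
import cv2,pickle,numpy as np
t=pickle.load(open("top.pkl","rb"))["frame"][:,:,::-1]; s=pickle.load(open("scene.pkl","rb"))["frame"][:,:,::-1]
A=cv2.resize(t[160:285,145:275],None,fx=3,fy=3,interpolation=cv2.INTER_CUBIC)
B=cv2.resize(t[180:280,365:440],None,fx=4,fy=4,interpolation=cv2.INTER_CUBIC)[:375]
C=cv2.resize(s[165:255,140:210],None,fx=4,fy=4,interpolation=cv2.INTER_CUBIC)
o=np.zeros((600,800,3),np.uint8); o[:375,:390]=A; o[:375,400:700]=B; 
cv2.imwrite("pics/crop1.png",o[:380,:700])
D=cv2.resize(s[165:265,270:385],None,fx=4,fy=4,interpolation=cv2.INTER_CUBIC)
o=np.zeros((400,760,3),np.uint8); o[:360,:280]=C; o[:400,300:760]=D
cv2.imwrite("pics/crop2.png",o)
```

```text
(no output)
```

View pics/crop1.png

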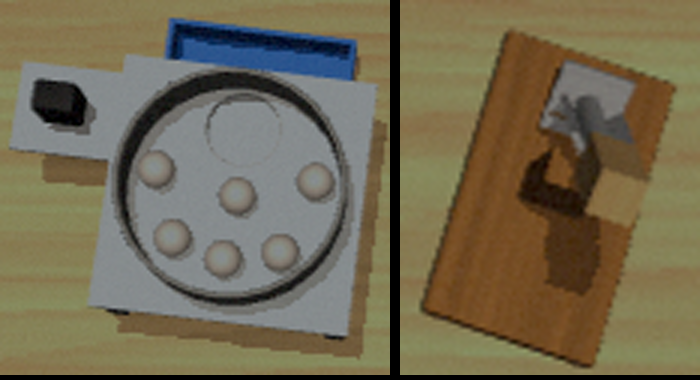

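View pics/crop2.png

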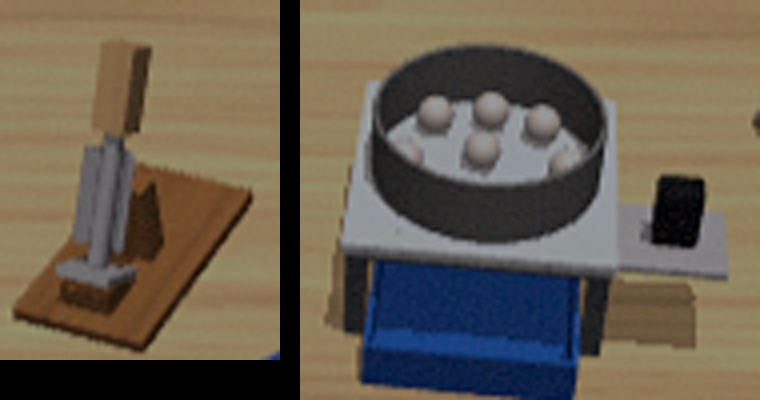

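Crop 1 gives the plate corners (125,55), (377,85), (346,335), (90,305), the outlet at (243,130), and the rest base corners (510,30), (675,87), (592,367), (423,310). The rod leans toward the base's lower (near) end. Next I cast rays onto the planes.

```bash
cat > h.py <<'E'
import numpy as np,pickle,cv2
from scipy.spatial.transform import Rotation as Ro
def ray(d,px,z):
    R,t,K=np.array(d["R"]),np.array(d["t"]),d["intrinsics"]
    v=R.T@np.linalg.solve(K,[px[0],px[1],1]); c=-R.T@t
    return c+v*(z-c[2])/v[2]
def proj(d,X):
    p=d["intrinsics"]@(np.array(d["R"])@X+d["t"]); return p[:2]/p[2]
def fit(obj,w):  # planar rigid
    o=obj-obj.mean(0); q=w-w.mean(0)
    a=np.arctan2((o[:,0]*q[:,1]-o[:,1]*q[:,0]).sum(),(o*q).sum())
    c,s=np.cos(a),np.sin(a); return a,w.mean(0)-np.array([[c,-s],[s,c]])@obj.mean(0),np.linalg.norm(q,axis=1)/np.linalg.norm(o,axis=1)
E
python3 - <<'E'
from h import *
d=pickle.load(open("top.pkl","rb"))
f=lambda u,x0,y0,s,z: np.array([ray(d,(x0+p[0]/s-.3,y0+p[1]/s-.3),z) for p in u])[:,:2]
w=f([(125,55),(377,85),(346,335),(90,305)],145,160,3,85)
print(fit(np.array([[90,90],[90,-90],[-90,-90],[-90,90.]]),w))
print("outlet",f([(243,130)],145,160,3,85),"beads",f([(155,168),(237,195),(314,181),(172,237),(222,258),(280,252)],145,160,3,98))
w=f([(110,30),(275,87),(192,367),(23,310)],365,180,4,12)
a,c,s=fit(np.array([[85,50],[85,-50],[-85,-50],[-85,50.]]),w);print(a,c,s)
sc=pickle.load(open("scene.pkl","rb"))
f2=lambda u,x0,y0,s,z: np.array([ray(sc,(x0+p[0]/s-.3,y0+p[1]/s-.3),z) for p in u])[:,:2]
w=f2([(13,318),(143,350),(252,196),(145,163)],140,165,4,12)
print("scene rest",fit(np.array([[85,50],[85,-50],[-85,-50],[-85,50.]])[[1,0,3,2]],w))
w=f2([(43,245),(316,270),(317,103),(68,82)],270,165,4,85)
print("scene hop",fit(np.array([[90,-90],[90,90],[-90,90],[-90,-90.]]),w))
E
```

```text
(np.float64(-0.0940585754480138), array([507.71068378,  49.24170857]), array([0.9985004 , 0.99444422, 0.99105051, 0.98864247]))
outlet [[552.98286187  45.11077601]] beads [[521.99181803 104.07488198]
 [504.37171707  46.65133678]
 [515.45649823  -6.29549948]
 [474.06783586  90.2003906 ]
 [460.31774259  55.31914087]
 [465.36468279  15.67179844]]
-0.3122321732531929 [ 518.15695476 -348.15227869] [0.99342311 0.98757196 0.98708909 0.99231621]
scene rest (np.float64(-0.32300204772001456), array([ 529.35608873, -346.73652502]), array([1.01794067, 0.99185596, 0.96071946, 1.02300452]))
scene hop (np.float64(-0.10130789565909913), array([513.00446142,  46.876614  ]), array([0.98777803, 0.99203834, 0.99558544, 1.00033414]))
```

```bash
cat >> h.py <<'E'
HA,HP=-0.096,np.array([509,48.]); RA,RP=-0.315,np.array([520,-348.])
def W(a,p,x,y,z):
    c,s=np.cos(a),np.sin(a); return np.array([p[0]+c*x-s*y,p[1]+s*x+c*y,z])
H=lambda x,y,z:W(HA,HP,x,y,z)
Rr=lambda x,y,z:W(RA,RP,x,y,z)
def down(a): # tool down, tool y along local +y of frame yawed by a
    return np.array([[-np.cos(a),-np.sin(a),0],[-np.sin(a),np.cos(a),0],[0,0,-1.]])
def pose():
    from cell import monitor
    s=monitor.sense(); q=np.array(s["tcp_rot"]); return s["tool_pos"],Ro.from_quat(q[[1,2,3,0]]).as_matrix(),s
def todo(p,R=None):
    P,R0,s=pose(); R=R0 if R is None else R
    print("turn",np.degrees(Ro.from_matrix(R0.T@R).as_rotvec()).round(2),"then shift cm",(R.T@(p-P)/10).round(2))
E
python3 - <<'E'
from h import *
todo(H(46,125,190),down(HA)); print(pose()[1].round(2))
E
```

```text
turn [-0.09 -0.01 -8.01] then shift cm [-46.45 -37.21   4.05]
[[-0.97  0.23 -0.  ]
 [ 0.23  0.97 -0.  ]
 [ 0.   -0.   -1.  ]]
```

```bash
python3 -m inch '[0,0,0,0,0,-8,0.7, -3,-2.4,0,0,0,0,0.7, -3.5,-2.8,0,0,0,0,0.7, -3.5,-2.8,0,0,0,0,0.7, -3.5,-2.8,0,0,0,0,0.7, -3.5,-2.8,0,0,0,0,0.7, -3.5,-2.8,0,0,0,0,0.7, -3.5,-2.8,0,0,0,0,0.7, -3.5,-2.8,0,0,0,0,0.7, -3.5,-2.8,0,0,0,0,0.7]'
python3 -m inch '[-3.5,-2.8,0,0,0,0,0.7, -3.5,-2.8,0,0,0,0,0.7, -3,-2.4,0.5,0,0,0,0.7, -2.6,-2.2,0.5,0,0,0,0.7, -1.8,-1.4,1,0,0,0,0.7, 0,0,1,0,0,0,0.7, 0,0,0,0,0,0,0.7]'
python3 - <<'E'
from h import *
todo(H(46,125,95),down(HA)); print(pose()[2]["finger_gap"])
from cell import cams
d=cams.grab_frame("top");pickle.dump(d,open("top1.pkl","wb"))
print(proj(d,H(46,125,123)),proj(d,pose()[0]))
s=cams.grab_frame("scene")
A=cv2.resize(d["frame"][150:290,110:280],None,fx=2.3,fy=2.3);B=cv2.resize(s["frame"][130:270,260:430],None,fx=2.3,fy=2.3)
cv2.imwrite("pics/a.png",np.hstack([A,B])[:,:,::-1])
E
```

```text
time_s: 1.1
tool_pos: [425.8, 305.2, 231.1]
tcp_rot: [-0.0, 0.048, 0.999, -0.0]
ft_force: [1.2, 0.3, 0.2]
finger_gap: 59.8
grip_force: 0.0
time_s: 1.8
tool_pos: [555.8, 176.9, 199.2]
tcp_rot: [-0.002, 0.049, 0.999, -0.0]
ft_force: [-0.3, -0.4, -0.1]
finger_gap: 59.9
grip_force: 0.0
turn [-0.06 -0.21 -0.07] then shift cm [-1.18 -0.78 10.42]
59.90608164606967
[164.63310305 191.28523902] [152.19690561 187.79649658]
```

View pics/a.png

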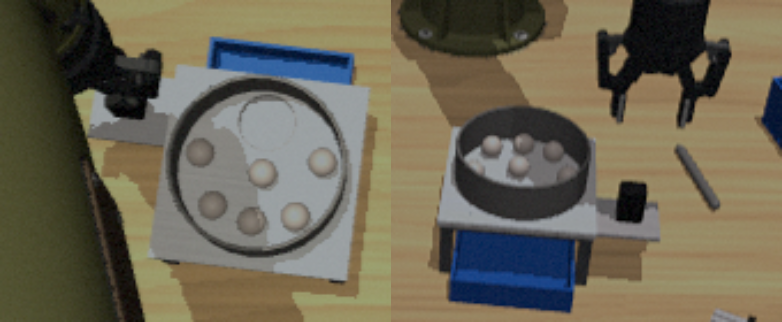

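The gripper hangs at the grip, with the grip at (630,200) in the right half and the hopper beads unchanged. The fit agrees with what I see, so I'll lower, grip and pull.

```bash
python3 -m inch '[-1.2,-0.8,0,0,0,0,0.7, 0,0,2,0,0,0,0.7, 0,0,3,0,0,0,0.7, 0,0,3,0,0,0,0.7, 0,0,2.4,0,0,0,0.7, 0,0,0,0,0,0,0.7]'
python3 -c "
from h import *
todo(H(46,125,95),down(HA))"
python3 -m inch '[0,0,0,0,0,0,0,0,0,0,0,0,0,0,0,0,0,0,0,0,0,0,0,0,0,0,0,0,0,0,0,0,0,0,0]'
python3 -c "
from h import *
todo(H(46,185,95),down(HA))"
```

```text
time_s: 2.5
tool_pos: [566.1, 167.8, 94.5]
tcp_rot: [-0.002, 0.048, 0.999, -0.001]
ft_force: [0.0, -0.5, 0.1]
finger_gap: 59.8
grip_force: 0.0
turn [-0.12 -0.27  0.04] then shift cm [-0.06  0.02 -0.05]
time_s: 3.0
tool_pos: [569.8, 169.1, 99.5]
tcp_rot: [0.002, 0.048, 0.999, 0.001]
ft_force: [-1.3, 1.4, 6.6]
finger_gap: 29.0
grip_force: 60.1
turn [0.11 0.19 0.  ] then shift cm [0.29 5.86 0.45]
```

```bash
python3 -m inch '[0,0.5,0,0,0,0,0,0,1,0,0,0,0,0,0,1,0,0,0,0,0,0,1,0,0,0,0,0,0,1,0,0,0,0,0,0,0.8,0,0,0,0,0,0,0.4,0,0,0,0,0,0,0.4,0,0,0,0,0,0,0,0,0,0,0,0,0,0,0,0,0,0,0]'
python3 -c "
from h import *
todo(H(46,185,95),down(HA))"
```

```text
time_s: 4.0
tool_pos: [575.5, 226.9, 99.5]
tcp_rot: [0.002, 0.049, 0.999, -0.002]
ft_force: [-1.5, -8.9, 9.3]
finger_gap: 29.0
grip_force: 60.6
turn [-0.2   0.21 -0.07] then shift cm [0.3  0.05 0.45]
```

```bash
python3 -m inch '[0,0.3,0,0,0,0,0,0,0.2,0,0,0,0,0,0,0,0,0,0,0,0,0,0,0,0,0,0,0]'
python3 -m inch '[0,0,0,0,0,0,0.7,0,0,0,0,0,0,0.7,0,0,0,0,0,0,0.7,0,0,-2,0,0,0,0.7,0,0,-4,0,0,0,0.7,0,0,-4,0,0,0,0.7,0,0,-3,0,0,0,0.7,0,0,0,0,0,0,0.7]'
python3 - <<'E'
from h import *
from cell import cams
d=cams.grab_frame("scene"); print(proj(d,H(46,125,123)),proj(d,H(46,185,123)))
m=(d["frame"].max(2)<30).astype(np.uint8); m[:,:340]=0;m[:190]=0;m[240:]=0;m[:,420:]=0
print(cv2.connectedComponentsWithStats(m)[2:])
c,s=np.cos(np.pi/6),np.sin(np.pi/6)
B=np.array([[np.cos(RA),-np.sin(RA),0],[np.sin(RA),np.cos(RA),0],[0,0,1]])
# rod dir rest: (-s,0,c); tool z = (s,0,-c); y=+y ; x=y×z
R=B@np.array([[-c,0,s],[0,1,0],[-s,0,-c]])
foot=Rr(50,0,35); u=-R[:,2]
for k in (106,150,175): print(foot+u*k)
todo(foot+u*200,R)
E
```

```text
time_s: 4.4
tool_pos: [575.5, 227.0, 99.4]
tcp_rot: [0.002, 0.05, 0.999, -0.006]
ft_force: [-2.1, -25.1, 14.3]
finger_gap: 28.8
grip_force: 61.6
time_s: 5.2
tool_pos: [577.3, 235.8, 232.8]
tcp_rot: [0.004, 0.048, 0.999, 0.002]
ft_force: [0.0, -0.3, 0.5]
finger_gap: 60.0
grip_force: 0.0
[364.70838705 210.16853981] [388.07149335 212.10216213]
(array([[     0,      0,    560,    420, 234993],
       [   343,    191,      2,      3,      4],
       [   343,    195,      2,      2,      3],
       [   342,    200,      1,      1,      1],
       [   344,    209,      1,      1,      1],
       [   380,    211,     13,     18,    196],
       [   346,    235,      1,      1,      1],
       [   346,    238,      1,      1,      1]], dtype=int32), array([[279.40807599, 209.49202742],
       [343.75      , 192.        ],
       [343.66666667, 195.66666667],
       [342.        , 200.        ],
       [344.        , 209.        ],
       [386.09183673, 219.40306122],
       [346.        , 235.        ],
       [346.        , 238.        ]]))
[ 517.14761086 -347.07055059  126.7986928 ]
[ 496.23009053 -340.25458822  164.90381057]
[ 484.34513579 -336.38188233  186.55444566]
turn [  3.47 -29.63  12.24] then shift cm [ -5.59 -57.2    5.76]
```

The gate is at its stop: it takes 25 N with no further motion, and the grip blob is at (386,219). Next is the rod.

```bash
python3 -m inch '[0,0,0,0.87,-7.4,3.06,1,0,0,0,0.87,-7.4,3.06,1,0,0,0,0.87,-7.4,3.06,1,0,0,0,0.87,-7.4,3.06,1, 0,-3,0,0,0,0,1, -0.3,-4.5,0,0,0,0,1, -0.6,-4.6,0,0,0,0,1, -0.6,-4.6,0,0,0,0,1, -0.6,-4.6,0,0,0,0,1, -0.6,-4.6,0,0,0,0,1]'
python3 -m inch '[-0.6,-4.6,0,0,0,0,1, -0.6,-4.6,0,0,0,0,1, -0.6,-4.6,0,0,0,0,1, -0.6,-4.6,0,0,0,0,1, -0.6,-4.6,0,0,0,0,1, -0.5,-4.3,0,0,0,0,1, 0,-2,0,0,0,0,1, 0,0,0,0,0,0,1, 0,0,0,0,0,0,1]'
cat >> h.py <<'E'
_c,_s=np.cos(np.pi/6),np.sin(np.pi/6)
_B=np.array([[np.cos(RA),-np.sin(RA),0],[np.sin(RA),np.cos(RA),0],[0,0,1]])
RT=_B@np.array([[-_c,0,_s],[0,1,0],[-_s,0,-_c]]); U=-RT[:,2]; FOOT=Rr(50,0,35)
E
python3 - <<'E'
from h import *
from cell import cams
todo(FOOT+U*200,RT)
d=cams.grab_frame("top");s=cams.grab_frame("scene")
for k in (0,95,155): print(k,proj(d,FOOT+U*k),proj(s,FOOT+U*k))
for im,k0 in ((d,(350,150)),(s,(120,130))):
    for k in (0,95,155,200): cv2.circle(im["frame"],tuple(int(v) for v in proj(im,FOOT+U*k).round()),1,(255,0,0),-1)
A=cv2.resize(d["frame"][150:290,345:475],None,fx=3,fy=3);B=cv2.resize(s["frame"][110:250,120:250],None,fx=3,fy=3)
cv2.imwrite("pics/b.png",np.hstack([A,B])[:,:,::-1])
E
```

```text
time_s: 6.25
tool_pos: [515.0, -20.3, 240.4]
tcp_rot: [0.253, 0.151, 0.955, -0.042]
ft_force: [-0.2, 0.1, -1.1]
finger_gap: 85.4
grip_force: 0.0
time_s: 7.15
tool_pos: [453.8, -306.7, 258.7]
tcp_rot: [0.252, 0.152, 0.955, -0.041]
ft_force: [0.7, 0.7, 0.9]
finger_gap: 85.5
grip_force: 0.0
turn [-0.16 -0.37 -0.  ] then shift cm [ 0.3  -1.88  5.66]
0 [411.25880627 205.51606223] [165.04677861 230.8554884 ]
95 [415.48814903 219.012855  ] [169.7770311  196.95510415]
155 [418.52484462 228.70363991] [172.83017046 175.07411629]
```

View pics/b.png

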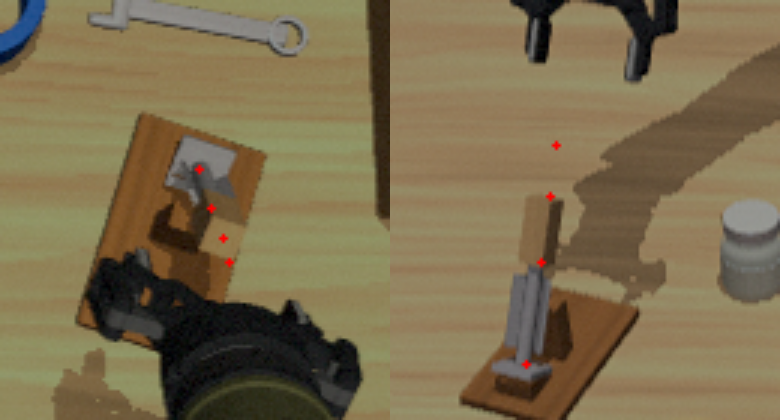

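The red dots (predicted rod axis) lie on the shaft and handle in both views, within about 3 mm, with the handle end at (219,238) left and (545,198) right. I'll approach along the axis and grip.

```bash
python3 -m inch '[0.3,-1.9,0,0,-0.4,0,1, 0,0,2,0,0,0,1, 0,0,3,0,0,0,1, 0,0,3,0,0,0,1, 0,0,3,0,0,0,1, 0,0,2.4,0,0,0,1, 0,0,1.4,0,0,0,1, 0,0,0,0,0,0,1]'
python3 -c "
from h import *
todo(FOOT+U*108,RT)"
python3 -m inch '[0,0,0,0,0,0,0,0,0,0,0,0,0,0,0,0,0,0,0,0,0,0,0,0,0,0,0,0,0,0,0,0,0,0,0,0,0,0,0,0,0,0]'
python3 -c "
from h import *
todo(FOOT+U*108,RT)"
```

```text
time_s: 8.05
tool_pos: [516.6, -345.4, 128.2]
tcp_rot: [0.255, 0.15, 0.954, -0.041]
ft_force: [0.3, 1.4, 0.3]
finger_gap: 85.6
grip_force: 0.0
turn [-0.05 -0.06  0.18] then shift cm [-0.02 -0.15 -0.02]
time_s: 8.65
tool_pos: [516.6, -348.7, 131.9]
tcp_rot: [0.257, 0.152, 0.953, -0.043]
ft_force: [-4.6, 1.5, 5.9]
finger_gap: 23.4
grip_force: 58.6
turn [-0.28  0.22  0.06] then shift cm [0.26 0.17 0.24]
```

Gripped at 23.4 mm. I'll lift the rod along its axis and slightly out of the V.

```bash
python3 -m inch '[0,0,-0.5,0,0,0,0,-0.1,0,-1,0,0,0,0,-0.3,0,-2,0,0,0,0,-0.5,0,-3,0,0,0,0,-0.5,0,-4,0,0,0,0,-0.5,0,-4,0,0,0,0,-0.5,0,-3,0,0,0,0,0,0,-1,0,0,0,0,0,0,0,0,0,0,0]'
cat >> h.py <<'E'
SEAT=np.array([516.6,-348.7,131.9]); SEATR=Ro.from_quat([0.152,0.953,-0.043,0.257]).as_matrix(); L=110
E
python3 -c "
from h import *
todo(H(18,25,85+L+75),down(HA)); P,R,s=pose(); print(P,s['finger_gap'],s['ft_force'])"
```

```text
time_s: 9.55
tool_pos: [448.0, -325.2, 304.4]
tcp_rot: [0.257, 0.151, 0.953, -0.043]
ft_force: [0.2, -0.1, -1.3]
finger_gap: 23.4
grip_force: 59.7
turn [ -3.6   30.12 -12.25] then shift cm [-4.29 40.23  3.44]
[ 448.00145964 -325.18279756  304.40338841] 23.372783470101144 [ 0.19817622 -0.07807519 -1.34176366]
```

```bash
python3 -m inch '[0,0,0,-0.9,7.53,-3.06,0,0,0,0,-0.9,7.53,-3.06,0,0,0,0,-0.9,7.53,-3.06,0,0,0,0,-0.9,7.53,-3.06,0,-0.3,2,0,0,0,0,0,-0.4,3.5,0,0,0,0,0,-0.5,4.5,0,0,0,0,0,-0.5,4.7,0,0,0,0,0,-0.5,4.7,0,0,0,0,0,-0.5,4.7,0,0,0,0,0]'
python3 -m inch '[-0.5,4.7,0,0,0,0,0,-0.5,4.7,0,0,0,0,0,-0.4,3.7,0,0,0,0,0,-0.2,2,0,0,0,0,0,0,0.5,0,0,0,0,0,0,0,0,0,0,0,0,0,0,0,0,0,0,0]'
python3 - <<'E'
from h import *
from cell import cams
todo(H(18,25,85+L+75),down(HA))
d=cams.grab_frame("top");s=cams.grab_frame("scene");P,R,_=pose()
for im in (d,s):
    for q in (P+R[:,2]*L,H(18,25,85)): cv2.circle(im["frame"],tuple(int(v) for v in proj(im,q).round()),1,(255,0,0),-1)
A=cv2.resize(d["frame"][150:290,145:275],None,fx=3,fy=3);B=cv2.resize(s["frame"][110:250,250:380],None,fx=3,fy=3)
cv2.imwrite("pics/c.png",np.hstack([A,B])[:,:,::-1])
E
```

```text
time_s: 10.55
tool_pos: [497.5, -85.6, 300.5]
tcp_rot: [-0.003, 0.048, 0.999, 0.001]
ft_force: [1.1, 0.5, -1.7]
finger_gap: 23.4
grip_force: 59.6
time_s: 11.25
tool_pos: [528.4, 65.3, 302.2]
tcp_rot: [-0.002, 0.048, 0.999, 0.0]
ft_force: [-0.3, 0.0, -0.8]
finger_gap: 23.4
grip_force: 59.7
turn [ 0.03 -0.22 -0.02] then shift cm [-0.03  0.6   3.22]
```

View pics/c.png

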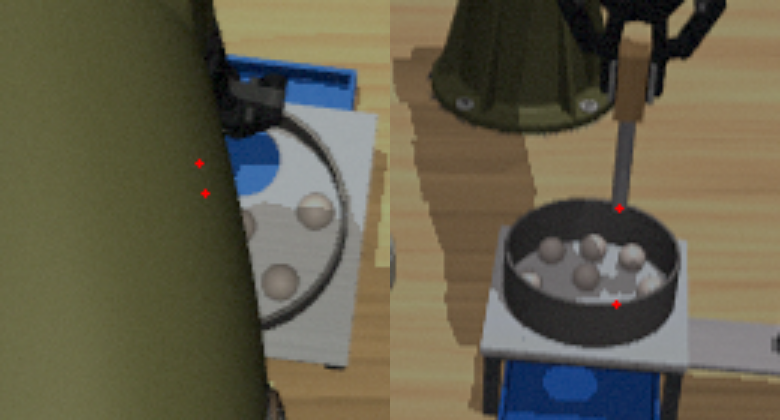

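The outlet is open (blue showing at (255,150) left), the rod is vertical with its tip on the predicted dot (619,208) right, and the beads are still in place. I'll lower it.

```bash
python3 -m inch '[0,0.6,1,0,0,0,0,0,0,3,0,0,0,0,0,0,3,0,0,0,0,0,0,2,0,0,0,0,0,0,0.9,0,0,0,0,0,0,0,0,0,0,0]'
python3 -m inch '[0,0,0.1,0,0,0,0,0,0,0.1,0,0,0,0,0,0,0.1,0,0,0,0,0,0,0,0,0,0,0]'
```

```text
time_s: 11.95
tool_pos: [528.3, 71.8, 202.9]
tcp_rot: [-0.002, 0.048, 0.999, 0.001]
ft_force: [0.2, 0.9, -1.2]
finger_gap: 23.4
grip_force: 59.7
time_s: 12.35
tool_pos: [529.7, 72.3, 201.8]
tcp_rot: [-0.0, 0.048, 0.999, 0.001]
ft_force: [-0.3, -0.6, -1.5]
finger_gap: 23.5
grip_force: 59.7
```

```bash
python3 -m inch '[0,0,0.1,0,0,0,0,0,0,0.1,0,0,0,0,0,0,0,0,0,0,0]'; python3 -m inch '[0,0,0.1,0,0,0,0,0,0,0.1,0,0,0,0,0,0,0,0,0,0,0]'
```

```text
time_s: 12.65
tool_pos: [529.2, 72.2, 199.2]
tcp_rot: [-0.001, 0.048, 0.999, 0.001]
ft_force: [0.5, -0.8, -0.5]
finger_gap: 23.6
grip_force: 59.7
time_s: 12.95
tool_pos: [529.1, 72.2, 197.1]
tcp_rot: [-0.001, 0.048, 0.999, 0.001]
ft_force: [-0.0, -0.7, -0.7]
finger_gap: 23.3
grip_force: 59.7
```

```bash
python3 -m inch '[0,0,0.1,0,0,0,0,0,0,0,0,0,0,0]'; python3 -m inch '[0,0,0.1,0,0,0,0,0,0,0,0,0,0,0]';  python3 -m inch '[0,0,0.1,0,0,0,0,0,0,0,0,0,0,0]' | grep -E "pos|force"
```

```text
time_s: 13.15
tool_pos: [529.2, 72.2, 196.2]
tcp_rot: [-0.001, 0.048, 0.999, 0.001]
ft_force: [-0.5, 0.9, -1.2]
finger_gap: 23.6
grip_force: 59.7
time_s: 13.35
tool_pos: [529.4, 72.2, 195.8]
tcp_rot: [-0.001, 0.048, 0.999, 0.001]
ft_force: [-1.9, -0.1, 2.4]
finger_gap: 23.3
grip_force: 60.4
tool_pos: [529.6, 72.2, 195.8]
ft_force: [-1.8, -0.9, 9.9]
grip_force: 61.3
```

Light contact at z 195.8 with about 11 N. I'll hold, lift 2.5 mm, and work out the stirring rows.

```bash
python3 -m inch '[0,0,0,0,0,0,0,0,0,0,0,0,0,0,0,0,0,0,0,0,0]' | grep force; python3 -m inch '[0,0,-0.3,0,0,0,0,-0.6,0.9,-0.2,0,0,0,0,-0.6,0.8,0,0,0,0,0,0,0,0,0,0,0,0]'
cat >> h.py <<'E'
def where():
    P,R,s=pose(); d=P[:2]-HP; c,q=np.cos(HA),np.sin(HA)
    print("rod in hopper",[round(c*d[0]+q*d[1],1),round(-q*d[0]+c*d[1],1)],"tip z",round(P[2]-110.8-85,1),s["ft_force"].round(1),s["time_s"])
E
python3 - <<'E'
from h import *
where()
a=np.radians(np.arange(55,360,8)); p=5.4*np.c_[-np.cos(a),np.sin(a)]
print(np.diff(p,axis=0).round(2).tolist())
E
```

```text
ft_force: [-3.3, -0.7, 9.8]
grip_force: 61.3
time_s: 14.25
tool_pos: [544.1, 89.2, 199.0]
tcp_rot: [-0.001, 0.047, 0.999, 0.001]
ft_force: [-0.7, -1.1, -1.9]
finger_gap: 23.2
grip_force: 59.7
rod in hopper [np.float64(30.9), np.float64(44.4)] tip z 3.2 [-0.7 -1.1 -1.9] 14.25
[[0.65, 0.39], [0.69, 0.29], [0.73, 0.19], [0.75, 0.09], [0.75, -0.01], [0.74, -0.12], [0.72, -0.22], [0.68, -0.32], [0.63, -0.41], [0.57, -0.49], [0.49, -0.57], [0.41, -0.63], [0.32, -0.68], [0.22, -0.72], [0.12, -0.74], [0.01, -0.75], [-0.09, -0.75], [-0.19, -0.73], [-0.29, -0.69], [-0.39, -0.65], [-0.47, -0.59], [-0.55, -0.51], [-0.62, -0.43], [-0.67, -0.34], [-0.71, -0.25], [-0.74, -0.14], [-0.75, -0.04], [-0.75, 0.07], [-0.73, 0.17], [-0.7, 0.27], [-0.66, 0.37], [-0.6, 0.45], [-0.53, 0.53], [-0.45, 0.6], [-0.37, 0.66], [-0.27, 0.7], [-0.17, 0.73], [-0.07, 0.75]]
```

```bash
python3 -m inch '[0.65,0.4,0,0,0,0,0,0.7,0.3,0,0,0,0,0,0.7,0.2,0,0,0,0,0,0.75,0.1,0,0,0,0,0,0.75,0,0,0,0,0,0,0.75,-0.1,0,0,0,0,0,0.7,-0.2,0,0,0,0,0,0.7,-0.3,0,0,0,0,0,0.65,-0.4,0,0,0,0,0,0.55,-0.5,0,0,0,0,0]' | grep force
python3 -m inch '[0.5,-0.55,0,0,0,0,0,0.4,-0.65,0,0,0,0,0,0.3,-0.7,0,0,0,0,0,0.2,-0.7,0,0,0,0,0,0.1,-0.75,0,0,0,0,0,0,-0.75,0,0,0,0,0,-0.1,-0.75,0,0,0,0,0,-0.2,-0.7,0,0,0,0,0,-0.3,-0.7,0,0,0,0,0,-0.4,-0.65,0,0,0,0,0]' | grep force
python3 -c "
from h import *
where()"
python3 -m inch '[-0.45,-0.6,0,0,0,0,0,-0.55,-0.5,0,0,0,0,0,-0.6,-0.45,0,0,0,0,0,-0.65,-0.35,0,0,0,0,0,-0.7,-0.25,0,0,0,0,0,-0.75,-0.15,0,0,0,0,0,-0.75,-0.05,0,0,0,0,0,-0.75,0.05,0,0,0,0,0,-0.75,0.15,0,0,0,0,0,-0.7,0.25,0,0,0,0,0]' | grep force
python3 -m inch '[-0.65,0.35,0,0,0,0,0,-0.6,0.45,0,0,0,0,0,-0.55,0.55,0,0,0,0,0,-0.45,0.6,0,0,0,0,0,-0.35,0.65,0,0,0,0,0]' | grep force
python3 - <<'E'
from h import *
where()
from cell import cams
d=cams.grab_frame("top");s=cams.grab_frame("scene")
A=cv2.resize(d["frame"][150:290,145:275],None,fx=3,fy=3);B=cv2.resize(s["frame"][150:270,270:370],None,fx=4,fy=3.5)
cv2.imwrite("pics/d.png",np.hstack([A,B])[:,:,::-1])
E
```

```text
ft_force: [-0.1, 0.4, -1.7]
grip_force: 59.7
ft_force: [-0.2, 1.8, -1.2]
grip_force: 59.7
rod in hopper [np.float64(-43.7), np.float64(-31.2)] tip z 3.6 [-0.2  1.8 -1.2] 16.25
ft_force: [0.6, -0.0, -0.4]
grip_force: 59.7
ft_force: [-4.8, 2.2, -1.2]
grip_force: 60.0
rod in hopper [np.float64(47.7), np.float64(-22.8)] tip z 2.9 [-4.8  2.2 -1.2] 17.75
```

View pics/d.png

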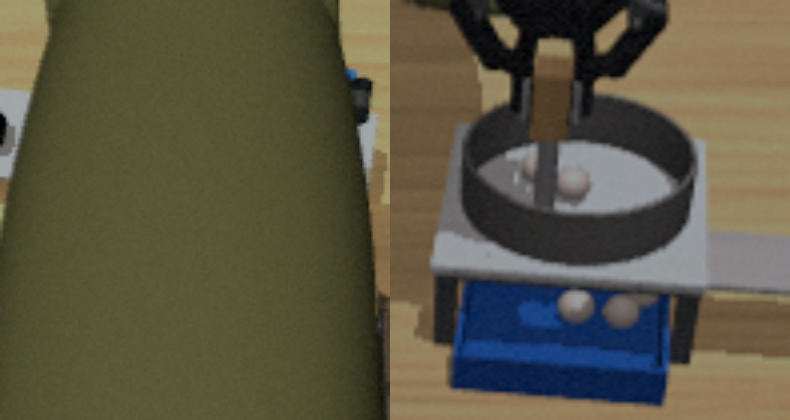

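Scene picture: two beads in the bin at (576,305) and (621,312), probably a third at (645,298). Two are still visible in the hopper at (573,182) and (533,163), behind the rod. I'll convert them to hopper coordinates and set up a colour mask.

```bash
cat >> h.py <<'E'
def toH(P):
    d=P[:2]-HP; c,q=np.cos(HA),np.sin(HA); return np.round([c*d[0]+q*d[1],-q*d[0]+c*d[1]],0)
def beads(dbg=False):
    from cell import cams
    s=cams.grab_frame("scene"); f=s["frame"].astype(int); 
    m=((f[:,:,0]-f[:,:,2]>12)&(f[:,:,0]-f[:,:,2]<70)&(f[:,:,0]-f[:,:,1]>5)&(f.min(2)>60)).astype(np.uint8)
    n,_,st,c=cv2.connectedComponentsWithStats(m[150:265,280:370])
    for i in range(1,n):
        if st[i,4]>8:
            px=c[i]+[280,150]; print(px.round(1),st[i,2:5],"floor",toH(ray(s,px,98)),"bin",toH(ray(s,px,25)))
    return s
E
python3 - <<'E'
from h import *
s=beads(); f=s["frame"]
for u,v in ((316,202),(306,196),(330,195),(317,237),(328,240),(305,240)): print(u,v,f[v,u])
E
```

```text
[353.4 179.2] [  49   68 1991] floor [-124.  101.] bin [-227.  111.]
[324.5 159. ] [ 8 12 51] floor [-220.   14.] bin [-331.   16.]
[283.3 159.1] [ 9 11 59] floor [-202. -113.] bin [-312. -122.]
[298.4 158.4] [ 7  9 39] floor [-212.  -67.] bin [-323.  -72.]
[310.3 163.5] [10  7 51] floor [-188.  -28.] bin [-297.  -30.]
[289.3 173.7] [ 20  18 243] floor [-126.  -87.] bin [-230.  -94.]
[284.1 186.2] [12 11 42] floor [-63. -96.] bin [-161. -104.]
[281.9 197.5] [ 5 10 30] floor [-11. -97.] bin [-103. -105.]
[314.9 201.7] [ 8  6 19] floor [-4. -5.] bin [-96.  -5.]
[281.1 208.9] [ 4 13 35] floor [ 39. -94.] bin [ -49. -102.]
[280. 236.] [ 1 13 13] floor [145. -85.] bin [ 67. -92.]
[358.2 235.7] [ 22   8 122] floor [119. 110.] bin [ 38. 121.]
[313.8 236.4] [ 5  5 12] floor [136.  -1.] bin [57. -1.]
[355.6 253.9] [ 32  24 608] floor [185. 102.] bin [110. 112.]
[290.6 259.6] [ 43  18 173] floor [224. -52.] bin [153. -55.]
316 202 [149 142 138]
306 196 [97 96 96]
330 195 [150 155 161]
317 237 [154 149 145]
328 240 [103  96  94]
305 240 [ 28  68 134]
```

```bash
python3 -m inch '[-0.2,0.7,0,0,0,0,0,-0.1,0.7,0,0,0,0,0,0,0,0,0,0,0,0]' | grep force
python3 -c "
from h import *
where()"
python3 -m inch '[0.1,0.7,0,0,0,0,0,0.15,0.7,0,0,0,0,0,0,0,0,0,0,0,0]' | grep force
python3 - <<'E'
from h import *
where()
from cell import cams
s=cams.grab_frame("scene");print(toH(ray(s,(306,196.6),98)),toH(ray(s,(316,202),98)))
B=cv2.resize(s["frame"][150:270,270:370],None,fx=5,fy=5)
cv2.imwrite("pics/e.png",B[:,:,::-1])
E
```

```text
ft_force: [0.1, 0.2, -1.7]
grip_force: 60.0
rod in hopper [np.float64(52.9), np.float64(-9.0)] tip z 3.9 [ 0.1  0.2 -1.7] 18.2
ft_force: [-0.4, -0.3, -1.5]
grip_force: 60.0
rod in hopper [np.float64(48.8), np.float64(4.9)] tip z 3.5 [-0.4 -0.3 -1.5] 18.5
[-23. -31.] [-3. -2.]
```

View pics/e.png

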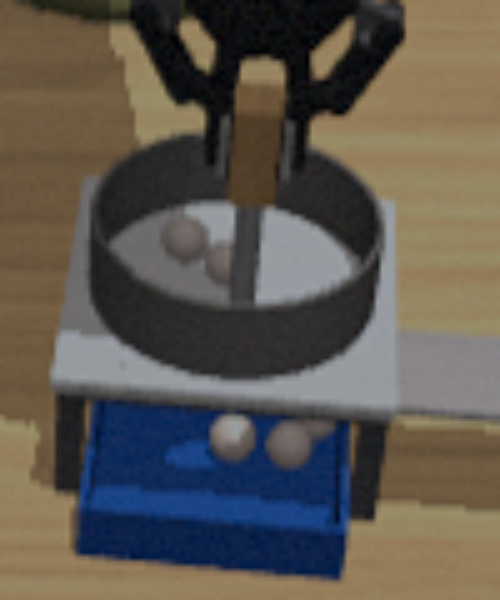

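Two beads remain visible: (184,238), about hopper (-23,-31), and (220,262), about (-3,-3) behind the rod. Three are in the bin around (230,437), (290,445), (320,425). I'll go behind the centre bead and push it along +x.

```bash
python3 -m inch '[0.95,0.85,0,0,0,0,0,0.95,0.85,0,0,0,0,0,1,0.8,0,0,0,0,0,1.2,0,0,0,0,0,0,1.2,0,0,0,0,0,0,1.1,0,0,0,0,0,0,0.4,-1.1,0,0,0,0,0,0.4,-1.1,0,0,0,0,0,0.4,-1.1,0,0,0,0,0,0,0,0,0,0,0,0]' | grep ft
python3 -c "
from h import *
where()"
python3 -m inch '[-0.6,0,0,0,0,0,0,-0.8,0,0,0,0,0,0,-0.8,0,0,0,0,0,0,-0.8,0,0,0,0,0,0,-0.8,0,0,0,0,0,0,-0.8,0,0,0,0,0,0,-0.8,0,0,0,0,0,0,0,0,0,0,0,0,0,0,0,0,0,0,0,0]' | grep ft
cat >> h.py <<'E'
def beads2():
    from cell import cams
    s=cams.grab_frame("scene"); g=cv2.resize(s["frame"][150:260,280:365],None,fx=4,fy=4,interpolation=cv2.INTER_CUBIC)
    g=cv2.GaussianBlur(cv2.cvtColor(g,cv2.COLOR_RGB2GRAY),(5,5),1.5)
    c=cv2.HoughCircles(g,cv2.HOUGH_GRADIENT,1,20,param1=60,param2=13,minRadius=14,maxRadius=22)
    for u,v,r in (c[0] if c is not None else []):
        px=np.array([u/4+280,v/4+150]);a,b=toH(ray(s,px,98)),toH(ray(s,px,20))
        col=s["frame"][int(px[1]),int(px[0])].astype(int)
        if np.hypot(*a)<72 and col[0]>70 and col[0]>=col[2]-3: print("HOP",a,col,r)
        if abs(b[1])<70 and 30<b[0]<133 and col[0]>70 and col[0]>=col[2]-3: print("BIN",b,col,r)
E
python3 - <<'E'
from h import *
where(); beads2()
E
```

```text
ft_force: [-0.2, 0.3, -1.6]
rod in hopper [np.float64(-27.5), np.float64(-5.8)] tip z 3.6 [-0.2  0.3 -1.6] 19.55
ft_force: [-0.1, 0.2, -1.4]
rod in hopper [np.float64(26.8), np.float64(-4.0)] tip z 3.3 [-0.1  0.2 -1.4] 20.45
BIN [55. 40.] [117 108 104] 18.0
BIN [56. 12.] [117 109 105] 18.0
HOP [-20. -29.] [112 103 101] 18.1
BIN [ 71. -54.] [112 104 101] 18.0
```

```bash
python3 -m inch '[1.2,0.15,0,0,0,0,0,1.2,0.15,0,0,0,0,0,1.2,0.15,0,0,0,0,0,1.1,0.15,0,0,0,0,0,1,-0.4,0,0,0,0,0,1,-0.4,0,0,0,0,0,1,-0.4,0,0,0,0,0,-0.2,-1,0,0,0,0,0,-0.2,-1,0,0,0,0,0,-0.2,-1,0,0,0,0,0]' | grep ft
python3 -c "
from h import *
where()"
python3 -m inch '[-0.6,0.25,0,0,0,0,0,-0.75,0.33,0,0,0,0,0,-0.75,0.33,0,0,0,0,0,-0.75,0.33,0,0,0,0,0,-0.75,0.33,0,0,0,0,0,-0.75,0.33,0,0,0,0,0,-0.75,0.33,0,0,0,0,0,-0.75,0.33,0,0,0,0,0,-0.75,0.33,0,0,0,0,0,-0.75,0.33,0,0,0,0,0]' | grep ft
python3 -m inch '[0,0,0,0,0,0,0,0,0,0,0,0,0,0,0,0,0,0,0,0,0]' | grep ft
python3 - <<'E'
from h import *
where(); beads2(); print(len(__import__("cell").cams.__dict__) if 0 else "")
E
```

```text
ft_force: [0.4, 0.9, -0.4]
rod in hopper [np.float64(-43.4), np.float64(-41.0)] tip z 3.7 [ 0.4  0.9 -0.4] 21.5
ft_force: [0.2, -0.2, 0.3]
ft_force: [0.2, -0.5, -1.1]
rod in hopper [np.float64(29.0), np.float64(-7.9)] tip z 3.4 [ 0.2 -0.5 -1.1] 22.8
BIN [62. 24.] [118 111 107] 16.8
BIN [ 52. -42.] [109 101  99] 16.9
BIN [ 75. -54.] [116 109 107] 17.9
BIN [57. 49.] [109 102  98] 20.3
```

Five beads are probably in the bin and none are visible in the hopper. The front strip is hidden, so I'll sweep both front sides into the outlet.

```bash
python3 -m inch '[0.33,-1.1,0,0,0,0,0,0.33,-1.1,0,0,0,0,0,0.33,-1.1,0,0,0,0,0,0.3,-1.1,0,0,0,0,0,0,0,0,0,0,0,0]' | grep ft
python3 -c "
from h import *
where()"
python3 -m inch '[-0.7,0.27,0,0,0,0,0,-0.65,0.37,0,0,0,0,0,-0.6,0.45,0,0,0,0,0,-0.53,0.53,0,0,0,0,0,-0.45,0.6,0,0,0,0,0,-0.37,0.65,0,0,0,0,0,-0.27,0.7,0,0,0,0,0,-0.17,0.73,0,0,0,0,0,0,0,0,0,0,0,0]' | grep ft
python3 -m inch '[1.1,0.6,0,0,0,0,0,1.1,0.6,0,0,0,0,0,1.1,0.6,0,0,0,0,0,0.1,1.05,0,0,0,0,0,0.1,1.05,0,0,0,0,0,0.1,1.05,0,0,0,0,0,0.1,1.05,0,0,0,0,0,0,0,0,0,0,0,0]' | grep ft
python3 -c "
from h import *
where()"
python3 -m inch '[-0.7,-0.27,0,0,0,0,0,-0.65,-0.37,0,0,0,0,0,-0.6,-0.45,0,0,0,0,0,-0.53,-0.53,0,0,0,0,0,-0.45,-0.6,0,0,0,0,0,-0.37,-0.65,0,0,0,0,0,-0.27,-0.7,0,0,0,0,0,-0.17,-0.73,0,0,0,0,0,0,0,0,0,0,0,0,0,0,0,0,0,0,0]' | grep ft
python3 - <<'E'
from h import *
where(); beads2(); todo(H(46,0,85+L+110),down(HA))
E
```

```text
ft_force: [0.4, 1.0, -1.2]
rod in hopper [np.float64(15.9), np.float64(-53.5)] tip z 3.5 [ 0.4  1.  -1.2] 23.35
ft_force: [-1.0, 0.1, -1.5]
ft_force: [-0.2, -0.7, -0.7]
rod in hopper [np.float64(17.0), np.float64(52.8)] tip z 3.5 [-0.2 -0.7 -0.7] 25.05
ft_force: [-0.5, 0.1, -0.0]
rod in hopper [np.float64(54.2), np.float64(8.0)] tip z 3.4 [-0.5  0.1 -0. ] 26.05
BIN [ 78. -53.] [111 104 100] 16.9
BIN [65. 24.] [117 107 104] 18.8
BIN [57. 48.] [110 103  99] 21.4
BIN [ 50. -42.] [112 103 102] 17.9
turn [ 0.1  -0.12  0.01] then shift cm [  0.81  -0.83 -10.58]
```

I'll lift the rod out, move it toward the rest, and take one clear look.

```bash
python3 -m inch '[1,0,-1,0,0,0,0,1,0,-3,0,0,0,0,0,0,-4,0,0,0,0,0,0,-3,0,0,0,0,0,-2,0,0,0,0,0,0,-4,0,0,0,0,0,0,-4.7,0,0,0,0,0,0,-4.7,0,0,0,0,0,0,-4.7,0,0,0,0,0,0,-4.7,0,0,0,0,0]' | grep pos
python3 -m inch '[0,-3,0,0,0,0,0,0,-1,0,0,0,0,0,0,0,0,0,0,0,0]' | grep pos
python3 - <<'E'
from h import *
from cell import cams
beads2()
d=cams.grab_frame("top");s=cams.grab_frame("scene")
A=cv2.resize(d["frame"][150:290,145:275],None,fx=3,fy=3);B=cv2.resize(s["frame"][165:270,275:370],None,fx=4,fy=4)
cv2.imwrite("pics/f.png",np.hstack([A,B])[:,:,::-1])
E
```

```text
tool_pos: [519.5, -195.1, 310.0]
tool_pos: [516.1, -234.4, 309.3]
BIN [57. 49.] [113 104 102] 20.3
BIN [ 78. -53.] [111 103 100] 16.9
BIN [63. 24.] [114 106 103] 18.0
BIN [ 50. -42.] [111 104 101] 16.9
```

View pics/f.png

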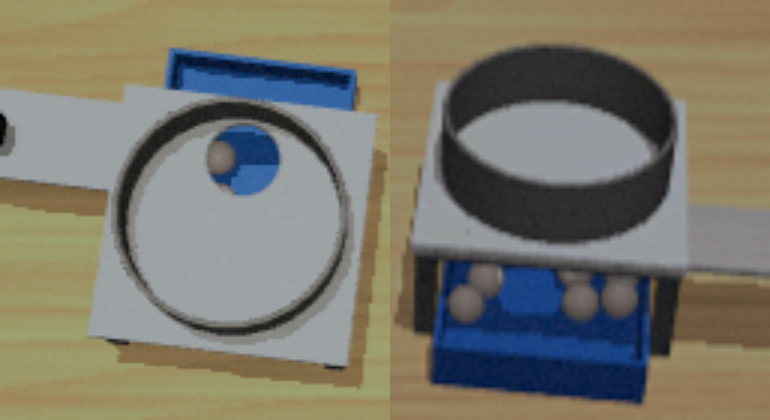

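The hopper floor is clear, and a bead shows through the outlet at (220,157). The scene view shows beads in the bin at (486,278), (465,302), (580,300), (620,296) and (575,270). I'll check that the one under the outlet lies in the bin, and plan the return.

Run:
```python
from h import *
from cell import cams
d=cams.grab_frame("top");s=cams.grab_frame("scene")
for z in (20,50,75): print(z,toH(ray(d,(145+220/3,150+157/3),z)),toH(ray(d,(145+226/3,150+188/3),z)))
for u,v in ((486,278),(465,302),(580,300),(620,296),(575,270)): print(toH(ray(s,(275+(u-390)/4,165+v/4),20)),proj(d,np.append(0,0).tolist()+[0]) if 0 else "")
up=SEAT+SEATR@np.array([-25,0,-150.]); todo(up,SEATR); print(up)
```

```text
20 [56. 24.] [34. 16.]
50 [50. 21.] [28. 13.]
75 [46. 18.] [24. 11.]
[ 49. -41.] 
[ 75. -54.] 
[63. 24.] 
[55. 51.] 
[33. 19.] 
turn [  3.68 -30.18  12.44] then shift cm [  3.32 -10.99   2.16]
[ 465.56685985 -331.36367164  274.09729366]
```

All five visible beads are in the bin (the two views pair up), and the sixth can only be in the covered part since the hopper floor is clear. Now I return the rod.

```bash
python3 -m inch '[0,0,0,0.92,-7.54,3.11,0,0,0,0,0.92,-7.54,3.11,0,0,0,0,0.92,-7.54,3.11,0,0,0,0,0.92,-7.54,3.11,0,0.6,-2,0,0,0,0,0,1,-3.5,0.5,0,0,0,0,1,-3.5,0.8,0,0,0,0,0.7,-2,0.8,0,0,0,0,0,0,0,0,0,0,0,0,0,0,0,0,0,0]'
python3 -c "
from h import *
todo(SEAT+SEATR@np.array([-10,0,-30.]),SEATR)"
```

```text
time_s: 28.65
tool_pos: [465.0, -332.0, 274.3]
tcp_rot: [0.257, 0.153, 0.953, -0.043]
ft_force: [0.0, -0.1, -1.4]
finger_gap: 23.5
grip_force: 60.0
turn [-0.02 -0.07 -0.1 ] then shift cm [ 1.48  0.08 12.04]
```

```bash
python3 -m inch '[0.2,0.08,1,0,0,0,0,0.2,0,2,0,0,0,0,0.2,0,2.5,0,0,0,0,0.3,0,2.5,0,0,0,0,0.3,0,2,0,0,0,0,0.3,0,1.4,0,0,0,0,0,0,0.6,0,0,0,0,0,0,0,0,0,0,0]'
python3 -c "
from h import *
todo(SEAT+SEATR@np.array([-1,0,-8.]),SEATR)"
```

```text
time_s: 29.45
tool_pos: [510.5, -346.2, 162.5]
tcp_rot: [0.256, 0.152, 0.954, -0.043]
ft_force: [-0.3, -0.5, -0.5]
finger_gap: 23.5
grip_force: 60.0
turn [ 0.01 -0.09 -0.02] then shift cm [ 0.87 -0.04  2.17]
```

```bash
python3 -m inch '[0.1,0,0.8,0,0,0,0,0.2,0,0.8,0,0,0,0,0.2,0,0.5,0,0,0,0,0.2,0,0.1,0,0,0,0,0.1,0,0,0,0,0,0,0,0,0,0,0,0,0]'
python3 -c "
from h import *
todo(SEAT,SEATR)"
```

```text
time_s: 30.05
tool_pos: [515.2, -348.9, 141.4]
tcp_rot: [0.258, 0.152, 0.953, -0.043]
ft_force: [5.4, 0.3, -0.4]
finger_gap: 23.3
grip_force: 59.6
turn [-0.01  0.14 -0.05] then shift cm [0.37 0.07 0.88]
```

```bash
python3 -m inch '[0,0,0.3,0,0,0,0,0,0,0.3,0,0,0,0,0,0,0,0,0,0,0]'
python3 -c "
from h import *
todo(SEAT,SEATR)"
```

```text
time_s: 30.35
tool_pos: [518.0, -349.9, 135.6]
tcp_rot: [0.258, 0.153, 0.953, -0.043]
ft_force: [7.0, 1.0, -0.1]
finger_gap: 23.5
grip_force: 59.6
turn [-0.02  0.09 -0.05] then shift cm [0.33 0.07 0.24]
```

```bash
python3 -m inch '[0.1,0.05,0.15,0,0,0,0,0.1,0,0.1,0,0,0,0,0,0,0,0,0,0,0]'
python3 -c "
from h import *
todo(SEAT,SEATR)"
python3 -m inch '[0,0,0,0,0,0,0.15,0,0,0,0,0,0,0.3,0,0,0,0,0,0,1,0,0,0,0,0,0,1,0,0,0,0,0,0,1,0,0,0,0,0,0,1]'
python3 - <<'E'
from h import *
from cell import cams
d=cams.grab_frame("scene");pickle.dump(d,open("s2.pkl","wb"))
o=pickle.load(open("scene.pkl","rb"))["frame"].astype(int)
x=np.abs(d["frame"].astype(int)-o)[165:240,150:195].sum(2); print((x>90).sum(), np.argwhere(x>90)[:40].tolist())
E
```

```text
time_s: 30.65
tool_pos: [517.9, -349.8, 133.2]
tcp_rot: [0.258, 0.153, 0.953, -0.044]
ft_force: [5.4, 1.8, 4.1]
finger_gap: 23.2
grip_force: 60.2
turn [-0.07  0.16 -0.05] then shift cm [0.2  0.06 0.03]
time_s: 31.25
tool_pos: [516.0, -349.2, 131.4]
tcp_rot: [0.256, 0.153, 0.953, -0.043]
ft_force: [0.3, -0.2, 0.5]
finger_gap: 81.5
grip_force: 0.0
972 [[0, 0], [0, 1], [0, 2], [0, 3], [0, 4], [0, 5], [0, 6], [0, 7], [0, 8], [0, 9], [0, 10], [0, 11], [0, 12], [0, 13], [0, 22], [0, 23], [0, 24], [0, 25], [0, 26], [0, 27], [0, 28], [0, 29], [0, 30], [0, 31], [0, 32], [0, 33], [0, 34], [0, 35], [0, 36], [0, 37], [0, 38], [0, 42], [0, 43], [0, 44], [1, 0], [1, 1], [1, 2], [1, 3], [1, 4], [1, 5]]
```

Released. I'll withdraw along the rod axis, then retreat and compare with the first pictures.

```bash
python3 -m inch '[0,0,-1,0,0,0,1,0,0,-2,0,0,0,1,0,0,-4,0,0,0,1,0,0,-4,0,0,0,1,0,0,-4,0,0,0,1,0,2,-4,0,0,0,1,0,4,-2,0,0,0,1,0,4.5,0,0,0,0,1,0,4.5,0,0,0,0,1,0,4.5,0,0,0,0,1]' | grep -E "pos|force"
python3 -m inch '[0,4.5,0,0,0,0,1,0,4.5,0,0,0,0,1,0,4.5,0,0,0,0,1,0,3,0,0,0,0,1,0,0,0,0,0,0,1,0,0,0,0,0,0,1,0,0,0,0,0,0,1]' | grep -E "pos|force"
python3 - <<'E'
from h import *
from cell import cams
for n in ("scene","top"):
    d=cams.grab_frame(n)["frame"]; o=pickle.load(open(n+".pkl","rb"))["frame"]
    # handle: tan mask; compare by template match of original rod crops
    boxes={"scene":{"head":(170,160,22,45),"tip":(152,200,35,40),"jar":(225,172,30,42),"tape":(192,247,55,48),"wrench":(115,260,75,28),"marker":(380,188,28,36)},
           "top":{"rod":(390,190,45,50),"jar":(303,260,42,42),"tape":(308,120,58,58),"wrench":(370,138,80,35),"marker":(100,242,24,66)}}[n]
    for k,(x,y,w,h) in boxes.items():
        t=o[y:y+h,x:x+w]; S=8; a=d[y-S:y+h+S,x-S:x+w+S]
        r=cv2.matchTemplate(a,t,cv2.TM_CCOEFF_NORMED); m=cv2.minMaxLoc(r); print(n,k,round(m[1],3),(m[3][0]-S,m[3][1]-S))
E
```

```text
tool_pos: [477.4, -128.9, 314.1]
ft_force: [0.3, 0.4, -0.6]
grip_force: 0.0
tool_pos: [529.0, 25.6, 312.1]
ft_force: [0.2, -0.5, -0.6]
grip_force: 0.0
scene head 0.995 (0, 0)
scene tip 0.996 (0, 0)
scene jar 0.996 (0, 0)
scene tape 0.997 (0, 0)
scene wrench 0.991 (0, 0)
scene marker 0.417 (-5, -8)
top rod 0.993 (0, 0)
top jar 0.995 (0, 0)
top tape 0.997 (0, 0)
top wrench 0.99 (0, 0)
top marker 0.234 (1, -1)
```

```bash
python3 -c "
from h import *
beads2()
from cell import robot
print(robot.hand_in())"
```

```text
BIN [ 74. -53.] [113 104 101] 18.0
BIN [65. 26.] [112 104 100] 20.3
BIN [57. 49.] [106  98  96] 20.3
BIN [ 49. -42.] [112 104 101] 16.6
the job is handed in; nothing more can be done
None
```

I handed the job in at about 32 s, but no verdict came back: the gate is open to its stop, the hopper is empty, and the rod is back in its rest matching the first pictures; I saw five beads in the bin and infer the sixth is in its covered part, and the marker was blocked from view in the final check.

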